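# Flip the tray tags so that only the full sample trays show the disc

## Robot

A 6-joint arm with a two-finger parallel gripper is mounted at the origin on the work surface. World frame = base frame: x ahead of the robot, y to its left, z up, the work surface at z = 0. Lengths are in m, angles in rad, forces in N, time in s.
With the tool pointing down it reaches from about 0.3 to 0.875 m from the base axis. Payload 6.4 kg.
Tool frame: the origin (TCP) lies on the centre line of the jaws, within the pads' length; the fingertips stand 8 mm ahead of it and the grasp point (between the pads) lies 11 mm behind it; z points along the fingers, x is the direction in which the jaws open and shut, and the axes are right-handed (so a half turn about z gives the same grasp; the last joint's range is limited). The gripper opens to 85 mm and grips with 20 to 120 N. Pads are 22 mm wide; open, the fingers measure 114 mm over their backs; the gripper's body (76 mm by 85 mm) begins 54 mm behind the grasp point. The pads swing forward as they close: fully open they stand 13 mm farther back than shut.
Start: joints at [-1.533, 0.181, 1.607, -0, 1.354, -0.206], TCP at [0.139, -0.558, 0.208] pointing down, gripper open.
Joint ranges: [-2.99, 2.99], [-0.89, 2.07], [0.3, 2.58], [-1.14, 4.28], [0, 2.63], [-3.12, 3.12]. Speed limits (rad/s): [2.57, 2.57, 3.01, 3.14, 3.14, 3.14].

## Interface

Orientations are given as a rotation vector (axis times angle).
In Python, from plant import env, optics gives the robot as it stands. The module is installed in compiled form; this text tells all that it offers.
- The arm moves only by the tool apply_moves, never from a script. Its argument "series" is a list of rows, each an object with "xyz": the shift along the tool's x, y, z in m, a list of three; "delta_rot": the turn, a rotation vector about the tool's x, y, z in degrees, a list of three. In form: [{"xyz": [x, y, z], "delta_rot": [rx, ry, rz]}, ...]. A call has 1 to 8 rows; each row is the pose to reach, as a shift and turn from the pose commanded when the call began, along the tool's axes at that moment; what a row does not reach only later rows make up. A row lasts 1/8 s, in which the tool goes at most 62.5 mm and 10.7 degrees, less where a joint would pass 70% of its speed; a pose out of reach is approached as far as the arm can. A call with a gripper value outside its range is refused whole. "fingers" is the closure in counts, from 0 (fully open) to 255 (shut), set as the call begins (left out, the last holds). The fingers move at their own pace and stop on an object; the grip force is fixed at half the most. Time passes only in rows, so rows that repeat a pose let the fingers close. It gives the time, the measured TCP pose, the force and the opening at its end, in the units of the state.
- env.get_state(): the state, without advancing time (a new reading comes with each control period).
- optics.grab_frame(name): name is "scene" or "top" or "wrist"; returns (picture, depth): 400x640x3 uint8, red, green, blue; 400x640 float32, m along the optical axis (not along the pixel's ray), 0 where there is no reading.
- optics.camera_model(name): a dict with "fx", "fy", "cx", "cy" (pixels), "position" and "orientation" of the camera in the world. Camera axes: x right, y up, looking along -z (the intrinsics and any distortion apply to the point x, -y, -z); pixel columns grow to the right and rows downward; lengths in m; the calibration is good to about 2 mm. A picture is of the moment at which its call begins: read the wrist's pose just before it. camera_model takes no time and is no camera call; for the wrist camera it gives the pose at the moment of the call.
- env.job_done(): hands the job in, once; it reports no verdict.
The state is a dict: "time": time; "joint_pos": joint angles; "dq": joint speeds; "joint_efforts": joint torques, N m; "tool_pos": TCP position; "tcp_rot": TCP orientation; "contact_force": force on the tool from outside, world axes, zero at the start; "moment": the same for the moment, N m; "opening": opening from 0.0 (shut) to 1.0 (fully open).
Only numpy, scipy, OpenCV 4.12 (cv2) and the standard library are available. Lean on these libraries where they do the work, as an engineer would, in place of code of your own. Each camera call takes 0.05 s, during which the arm holds its last target.

## Task

Bring the flip tags on the sample rack up to date: every full tray (all four places hold a tin) must have its tag tipped back towards the tray so that the round disc face is uppermost, and every tray with an empty place must have its tag tipped forward, away from the tray, so that the bar face is uppermost. Push over only the tags that are wrong, lightly with the closed fingertips and without pinching them, let each fall fully onto its stop, and leave the tags that are already right, the trays and everything else as they are.

Things in the scene. Friction and masses are not known exactly. Their poses are not given: they have to be found in the camera images.
- rack: fixed aluminium plate 220 (x) x 490 (y) x 6 mm on the bench with four tray bays side by side, 120 mm apart along y, and a rail along its front with a flip tag before each bay. Origin: plate centre, on the bench; x from rail to trays, z up. Tag hinges at x = -65 mm, tray centres at x = +45 mm. Trays and tags lie in any order; a tag belongs to the tray straight behind it
- tag1_hinge (a point): centre of the hinge pin of this tag, 50 mm above the bench; x points level towards its own tray, whose centre is 110 mm further on in x; y along the pin, z up
- bracket1: fixed steel bracket holding tag 1 on the rail: two cheeks, 58 mm over their outsides in y, 34 mm long in x, ending 6 mm above the pin; between them stop rods 10 mm either side of the pin, tops 7 mm above it. Origin 34 mm below the pin, axes as at tag1_hinge
- tag1 (a joint): lean (rad) of the white leaf: 50 mm wide, free edge 60 mm from the pin, 3 mm thick. 0 upright; +0.72 on the stop towards its tray, black disc (40 mm) up; -0.72 on the stop away from it, black bar (42 x 12 mm) up. At a stop its free edge is 40 mm level from the pin and 45 mm above it. No spring: pushed past upright with a light level push near its free edge, it falls to the other stop and stays
- tag2_hinge (a point): centre of the hinge pin of this tag, 50 mm above the bench; x points level towards its own tray, whose centre is 110 mm further on in x; y along the pin, z up
- bracket2: fixed steel bracket holding tag 2 on the rail: two cheeks, 58 mm over their outsides in y, 34 mm long in x, ending 6 mm above the pin; between them stop rods 10 mm either side of the pin, tops 7 mm above it. Origin 34 mm below the pin, axes as at tag2_hinge
- tag2 (a joint): lean (rad) of the white leaf: 50 mm wide, free edge 60 mm from the pin, 3 mm thick. 0 upright; +0.72 on the stop towards its tray, black disc (40 mm) up; -0.72 on the stop away from it, black bar (42 x 12 mm) up. At a stop its free edge is 40 mm level from the pin and 45 mm above it. No spring: pushed past upright with a light level push near its free edge, it falls to the other stop and stays
- tag3_hinge (a point): centre of the hinge pin of this tag, 50 mm above the bench; x points level towards its own tray, whose centre is 110 mm further on in x; y along the pin, z up
- bracket3: fixed steel bracket holding tag 3 on the rail: two cheeks, 58 mm over their outsides in y, 34 mm long in x, ending 6 mm above the pin; between them stop rods 10 mm either side of the pin, tops 7 mm above it. Origin 34 mm below the pin, axes as at tag3_hinge
- tag3 (a joint): lean (rad) of the white leaf: 50 mm wide, free edge 60 mm from the pin, 3 mm thick. 0 upright; +0.72 on the stop towards its tray, black disc (40 mm) up; -0.72 on the stop away from it, black bar (42 x 12 mm) up. At a stop its free edge is 40 mm level from the pin and 45 mm above it. No spring: pushed past upright with a light level push near its free edge, it falls to the other stop and stays
- tag4_hinge (a point): centre of the hinge pin of this tag, 50 mm above the bench; x points level towards its own tray, whose centre is 110 mm further on in x; y along the pin, z up
- bracket4: fixed steel bracket holding tag 4 on the rail: two cheeks, 58 mm over their outsides in y, 34 mm long in x, ending 6 mm above the pin; between them stop rods 10 mm either side of the pin, tops 7 mm above it. Origin 34 mm below the pin, axes as at tag4_hinge
- tag4 (a joint): lean (rad) of the white leaf: 50 mm wide, free edge 60 mm from the pin, 3 mm thick. 0 upright; +0.72 on the stop towards its tray, black disc (40 mm) up; -0.72 on the stop away from it, black bar (42 x 12 mm) up. At a stop its free edge is 40 mm level from the pin and 45 mm above it. No spring: pushed past upright with a light level push near its free edge, it falls to the other stop and stays
- tray_a: loose grey open tray 114 x 114 mm, rim 16 mm high, with 2 x 2 places for flat aluminium sample tins (50 mm across, tops 38 mm above the bench); an empty place is a bare dark ring on the tray floor. Full: all four places hold a tin. Origin: centre of the underside; x points away from its tag, z up
- tray_b: loose grey open tray 114 x 114 mm, rim 16 mm high, with 2 x 2 places for flat aluminium sample tins (50 mm across, tops 38 mm above the bench); an empty place is a bare dark ring on the tray floor. Full: all four places hold a tin. Origin: centre of the underside; x points away from its tag, z up
- tray_c: loose grey open tray 114 x 114 mm, rim 16 mm high, with 2 x 2 places for flat aluminium sample tins (50 mm across, tops 38 mm above the bench); an empty place is a bare dark ring on the tray floor. Not full: three tins and one empty place. Origin: centre of the underside; x points away from its tag, z up
- tray_d: loose grey open tray 114 x 114 mm, rim 16 mm high, with 2 x 2 places for flat aluminium sample tins (50 mm across, tops 38 mm above the bench); an empty place is a bare dark ring on the tray floor. Not full: one tin and three empty places. Origin: centre of the underside; x points away from its tag, z up
- spare_tin: loose aluminium sample tin, 50 mm across, 29 mm high, standing on the bench in front of the rack; origin at the centre of its underside. To be left alone
- cutting_ring: loose steel cutting ring, 68 mm across, 20 mm high, on the bench in front of the rack; origin at the centre of its underside. To be left alone
- weight: loose brass weight, 26 mm across, 31 mm high, standing on the rack plate behind the rail, half-way between the two middle tags; origin at the centre of its underside. To be left alone
- spatula: loose spatula lying on the bench at the left end of the rack. To be left alone
- dial_gauge: loose dial gauge, 58 mm across, 23 mm thick, lying face up at the right end of the rack, stem pointing away from the robot; origin at the centre of its underside. To be left alone
- porous_stones: two loose round porous stones, 61 mm across, stacked, 20 mm high together, on the bench to the right of the robot; origin at the centre of the underside. To be left alone
- wash_bottle: loose white bottle, 60 mm across, 160 mm high, standing on the bench to the right; origin at the centre of its underside. To be left alone
Not all that is in view belongs to the job. Leave any orange or red look-alike of the tray_a alone.

How it is judged:
At the end, for the whole second after the job is handed in: Tags of the full trays (a, b) rest leaning to their tray, disc up (joint above 0.62 rad); tags of trays c and d rest leaning away, bar up (below -0.62 rad); no tray has moved over 10 mm, no other loose thing over 20 mm ((((horizontal distance between tag1_hinge and tray_a below 0.135 m or horizontal distance between tag1_hinge and tray_b below 0.135 m) and value of joint tag1 above 0.62 rad) or (not (horizontal distance between tag1_hinge and tray_a below 0.135 m or horizontal distance between tag1_hinge and tray_b below 0.135 m) and value of joint tag1 below -0.62 rad)) and velocity of joint tag1 between -0.1 and 0.1 rad/s and (((horizontal distance between tag2_hinge and tray_a below 0.135 m or horizontal distance between tag2_hinge and tray_b below 0.135 m) and value of joint tag2 above 0.62 rad) or (not (horizontal distance between tag2_hinge and tray_a below 0.135 m or horizontal distance between tag2_hinge and tray_b below 0.135 m) and value of joint tag2 below -0.62 rad)) and velocity of joint tag2 between -0.1 and 0.1 rad/s and (((horizontal distance between tag3_hinge and tray_a below 0.135 m or horizontal distance between tag3_hinge and tray_b below 0.135 m) and value of joint tag3 above 0.62 rad) or (not (horizontal distance between tag3_hinge and tray_a below 0.135 m or horizontal distance between tag3_hinge and tray_b below 0.135 m) and value of joint tag3 below -0.62 rad)) and velocity of joint tag3 between -0.1 and 0.1 rad/s and (((horizontal distance between tag4_hinge and tray_a below 0.135 m or horizontal distance between tag4_hinge and tray_b below 0.135 m) and value of joint tag4 above 0.62 rad) or (not (horizontal distance between tag4_hinge and tray_a below 0.135 m or horizontal distance between tag4_hinge and tray_b below 0.135 m) and value of joint tag4 below -0.62 rad)) and velocity of joint tag4 between -0.1 and 0.1 rad/s and distance of each of tray_a, tray_b, tray_c, tray_d from where it was at the start of the episode below 0.01 m and distance of each of spare_tin, cutting_ring, weight, spatula, dial_gauge, porous_stones, wash_bottle from where it was at the start of the episode below 0.02 m); the robot touches nothing.
It fails at once if a tag that was already right is flipped ((horizontal distance between tag1_hinge and tray_a below 0.135 m and value of joint tag1 below 0 rad) or (horizontal distance between tag1_hinge and tray_d below 0.135 m and value of joint tag1 above 0 rad) or (horizontal distance between tag2_hinge and tray_a below 0.135 m and value of joint tag2 below 0 rad) or (horizontal distance between tag2_hinge and tray_d below 0.135 m and value of joint tag2 above 0 rad) or (horizontal distance between tag3_hinge and tray_a below 0.135 m and value of joint tag3 below 0 rad) or (horizontal distance between tag3_hinge and tray_d below 0.135 m and value of joint tag3 above 0 rad) or (horizontal distance between tag4_hinge and tray_a below 0.135 m and value of joint tag4 below 0 rad) or (horizontal distance between tag4_hinge and tray_d below 0.135 m and value of joint tag4 above 0 rad)).
It fails at once if a tag or its bracket is pinched or forced (more than 15 N from the fingers) (contact force between the fingers and bracket1 above 15 N or contact force between the fingers and bracket2 above 15 N or contact force between the fingers and bracket3 above 15 N or contact force between the fingers and bracket4 above 15 N).
It fails at once if a tray is shoved or lifted (moved more than 10 mm) (distance of any of tray_a, tray_b, tray_c, tray_d from where it was at the start of the episode above 0.01 m).
It fails at once if another loose thing is moved or lifted more than 20 mm (distance of any of spare_tin, cutting_ring, weight, spatula, dial_gauge, porous_stones, wash_bottle from where it was at the start of the episode above 0.02 m).
It also fails if it takes over 35 s, if anything falls off the work surface, if the arm or the gripper's body presses on something with over 40 N, if the wrist force passes 120 N, or if a joint passes its speed limit or range.

## Working session

There is one attempt and no reset: what is moved stays moved. The work goes in short steps, Python scripts to look and compute and a tool call to move; the robot and the scene stay as the last step left them, time stands still between calls to the robot, and variables do not carry over. Pictures are saved under pics/ and viewed, and the job is handed in when it is done.

Besides the shell and the picture viewer there is one more tool, called after "Emit:" in YAML: its name, and indented under it one key for each argument. apply_moves: Moves the arm, as the interface text tells. Its arguments: {"type":"object","properties":{"series":{"type":"array","items":{"type":"object","properties":{"xyz":{"type":"array","items":{"type":"number"}},"delta_rot":{"type":"array","items":{"type":"number"}}}}},"fingers":{"type":"number"}},"required":["series"]}

```bash
mkdir -p pics; python3 - <<'E'
from plant import env, optics
import cv2,numpy as np
s=env.get_state()
print({k:np.round(v,3) for k,v in s.items()})
for n in ("scene","top"):
    p,d=optics.grab_frame(n); cv2.imwrite(f"pics/{n}0.png",p[:,:,::-1]); np.save(f"{n}0.npy",d); np.save(f"{n}0p.npy",p)
    print(n,optics.camera_model(n))
E
```

```text
{'time': np.float64(0.0), 'joint_pos': array([-1.533,  0.182,  1.608,  0.   ,  1.354, -0.206]), 'dq': array([-0.   , -0.   , -0.001, -0.002, -0.   ,  0.002]), 'joint_efforts': array([-0.0000e+00, -4.4487e+01, -3.5134e+01, -0.0000e+00,  9.0000e-03,
       -0.0000e+00]), 'tool_pos': array([ 0.139, -0.557,  0.207]), 'tcp_rot': array([-2.474e+00,  1.934e+00,  2.000e-03]), 'contact_force': array([0.023, 0.645, 0.983]), 'moment': array([-0.007, -0.06 ,  0.079]), 'opening': np.float64(1.001)}
scene {'fx': 412.23374347378785, 'fy': 412.23374347378785, 'cx': 314.19790033651776, 'cy': 200.02228909546253, 'position': array([1.0171873 , 0.6394966 , 0.79606854]), 'orientation': array([0.34419592, 1.09471696, 2.33542341])}
top {'fx': 367.77450259082667, 'fy': 367.77450259082667, 'cx': 317.8814175753225, 'cy': 197.43703817147227, 'position': array([ 0.4350741 , -0.07353741,  1.20332521]), 'orientation': array([ 0.06315557, -0.06600069, -1.54438267])}
```

View pics/scene0.png

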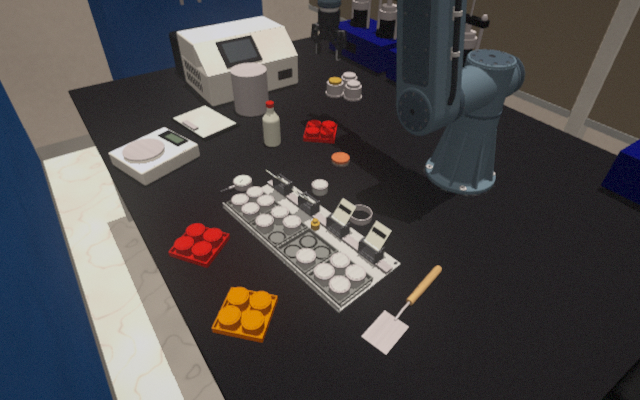

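View pics/top0.png

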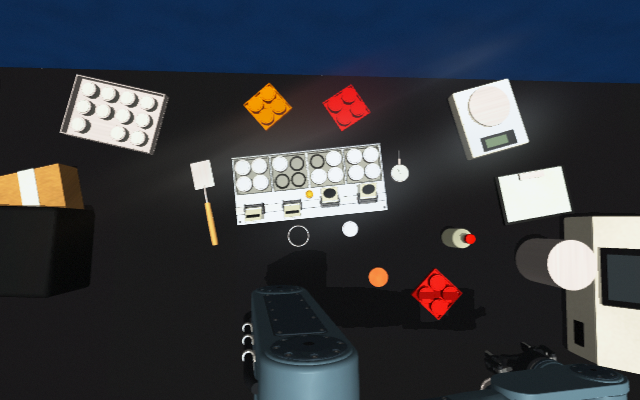

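```bash
cat > h.py <<'E'
import numpy as np,cv2
from scipy.spatial.transform import Rotation as R
from plant import env,optics
def ray(m,u,v):
    d=np.array([(u-m['cx'])/m['fx'],-(v-m['cy'])/m['fy'],-1.]); return R.from_rotvec(m['orientation']).apply(d)
def onplane(m,u,v,z):
    r=ray(m,u,v); p=m['position']; return p+r*(z-p[2])/r[2]
def proj(m,P):
    c=R.from_rotvec(m['orientation']).inv().apply(np.array(P)-m['position']); return m['cx']+m['fx']*c[0]/-c[2], m['cy']-m['fy']*c[1]/-c[2]
E
python3 - <<'E'
from h import *
for n,(x0,y0,x1,y1) in {"top":(225,135,415,250),"scene":(210,160,410,310)}.items():
    p=np.load(n+"0p.npy")[y0:y1,x0:x1]
    cv2.imwrite(f"pics/{n}crop.png",cv2.resize(p[:,:,::-1],None,fx=4 if n=='top' else 3.9,fy=4 if n=='top' else 3.9,interpolation=cv2.INTER_CUBIC))
E
```

```text
(no output)
```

View pics/topcrop.png

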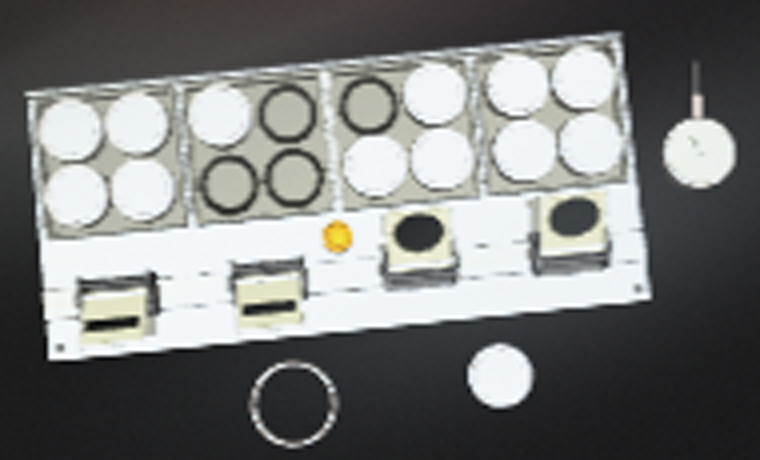

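View pics/scenecrop.png

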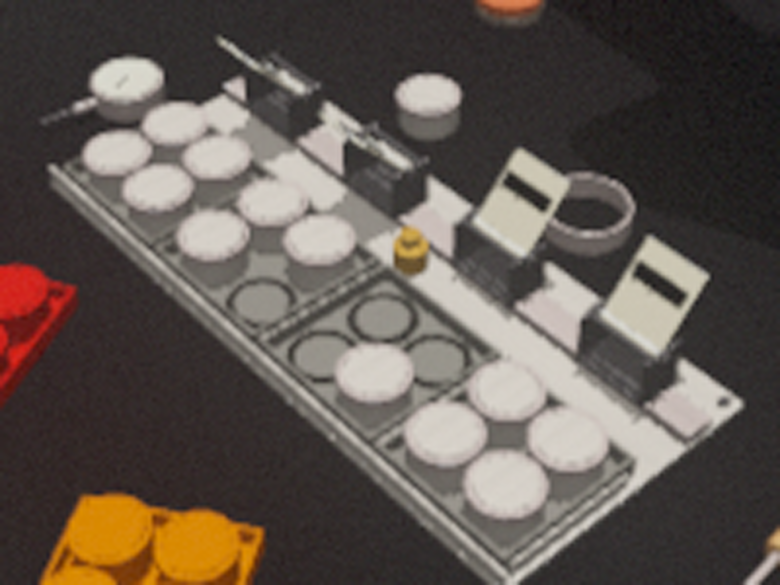

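```bash
python3 - <<'E'
from h import *
m=optics.camera_model("top")
C={k:(225+(u+.5)/4-.5,135+(v+.5)/4-.5) for k,(u,v) in dict(TL=(28,92),TR=(620,33),BR=(650,298),BL=(50,360)).items()}
W={k:onplane(m,*c,.006)[:2] for k,c in C.items()}
for k in W: print(k,W[k].round(4))
c=sum(W.values())/4; print("centre",c.round(4))
# rect mask check
p=np.load("top0p.npy"); g=cv2.cvtColor(p,cv2.COLOR_RGB2GRAY)
mask=(g>90).astype(np.uint8); n,l,st,ce=cv2.connectedComponentsWithStats(mask)
i=l[215,320]; print(st[i])
pts=np.argwhere(l==i)[:,::-1]
w=np.array([onplane(m,u,v,.006)[:2] for u,v in pts],np.float32)
r=cv2.minAreaRect(w); print(r)
for a,b in (("BL","TL"),("BR","TR")): print(np.linalg.norm(W[b]-W[a]))
for a,b in (("BL","BR"),("TL","TR")): print(np.linalg.norm(W[b]-W[a]))
ex=(W["TL"]-W["BL"]+W["TR"]-W["BR"]); ey=W["TL"]-W["TR"]+W["BL"]-W["BR"]
print(np.degrees(np.arctan2(ex[1],ex[0])),np.degrees(np.arctan2(-ey[0],ey[1])))
yaw=np.arctan2(-ey[0],ey[1]); Rz=np.array([[np.cos(yaw),-np.sin(yaw)],[np.sin(yaw),np.cos(yaw)]])
imgs={}
for nme in("top","scene"):
    mm=optics.camera_model(nme); im=np.load(nme+"0p.npy")[:,:,::-1].copy()
    s=4 if nme=="top" else 3.9; x0,y0,x1,y1=(225,135,415,250) if nme=="top" else (210,160,410,310)
    im=cv2.resize(im[y0:y1,x0:x1],None,fx=s,fy=s,interpolation=cv2.INTER_CUBIC)
    def dot(P,col):
        u,v=proj(mm,P); cv2.circle(im,(int((u-x0+.5)*s-.5),int((v-y0+.5)*s-.5)),3,col,-1)
    for k,(yy,sg) in enumerate([(.18,-1),(.06,-1),(-.06,1),(-.18,1)]):
        h=c+Rz@[-.065,yy]; print("hinge",k,h.round(4), "edge",(c+Rz@[-.065+sg*.04,yy]).round(4))
        dot([*h,.05],(0,255,0))
        for dy in(-.025,.025): dot([*(c+Rz@[-.065+sg*.04,yy+dy]),.095],(0,0,255))
    for a in(-.11,.11):
        for b in(-.245,.245): dot([*(c+Rz@[a,b]),.006],(255,0,255))
    cv2.imwrite(f"pics/{nme}chk.png",im)
E
```

```text
TL [0.6584 0.2129]
TR [ 0.7204 -0.2741]
BR [ 0.5017 -0.3011]
BL [0.4389 0.1853]
centre [ 0.5799 -0.0443]
[ 231  143  157   82 9715]
((0.5798991918563843, -0.04396235942840576), (0.2242913693189621, 0.49551576375961304), 7.167809963226318)
0.22120855529622424
0.220426286479402
0.49036903897564676
0.4909517781198176
7.105992754042707 7.306040601223957
hinge 0 [0.4925 0.126 ] edge [0.4528 0.1209]
hinge 1 [0.5077 0.007 ] edge [0.4681 0.0019]
hinge 2 [ 0.523 -0.112] edge [ 0.5627 -0.1069]
hinge 3 [ 0.5383 -0.2311] edge [ 0.5779 -0.226 ]
hinge 0 [0.4925 0.126 ] edge [0.4528 0.1209]
hinge 1 [0.5077 0.007 ] edge [0.4681 0.0019]
hinge 2 [ 0.523 -0.112] edge [ 0.5627 -0.1069]
hinge 3 [ 0.5383 -0.2311] edge [ 0.5779 -0.226 ]
```

View pics/topchk.png

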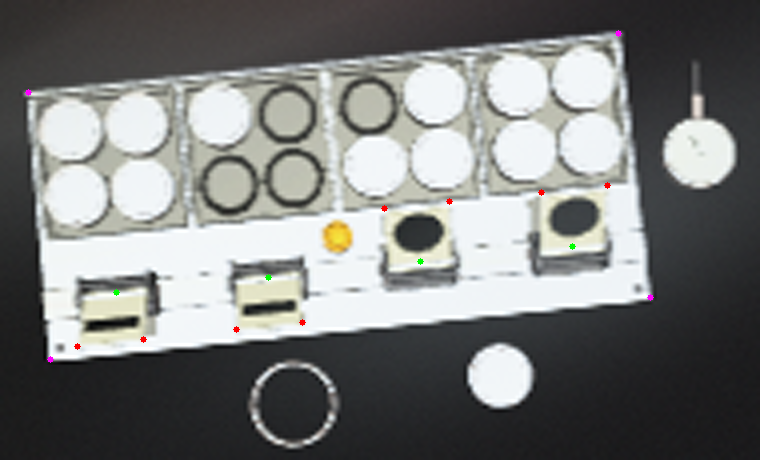

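View pics/scenechk.png

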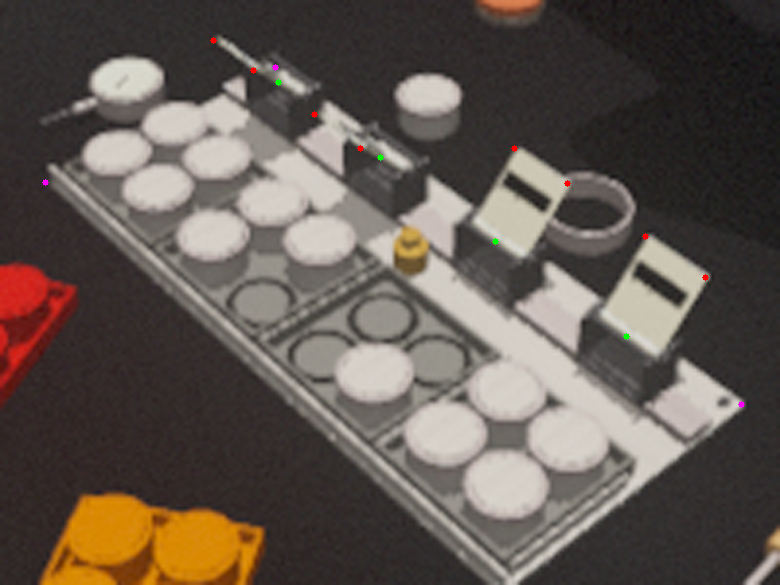

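```bash
cat > t.py <<'E'
from h import *
yaw=np.radians(7.2); c=np.array([.5799,-.0443])
Rz=np.array([[np.cos(yaw),-np.sin(yaw)],[np.sin(yaw),np.cos(yaw)]])
def loc(dx,k,z): return np.array([*(c+Rz@[-.065+dx,[.18,.06,-.06,-.18][k]]),z])
def rel(*Ps):
    s=env.get_state(); q=R.from_rotvec(s['tcp_rot']); M=q.as_matrix()
    print("t",s['time'],"pos",s['tool_pos'].round(4),"toolx yaw",np.degrees(np.arctan2(M[1,0],M[0,0])).round(2),"zaxis",M[:,2].round(4),"F",s['contact_force'].round(2),"op",s['opening'])
    for P in Ps: print(P.round(4),"->",q.inv().apply(P-s['tool_pos']).round(4))
E
python3 -c "
from t import *
rel(np.array([.139,-.557,.25]),loc(.08,2,.25),loc(.08,2,.093),loc(-.10,0,.25))
m=optics.camera_model('top'); print(onplane(m,470,239,.16),onplane(m,455,240,.0))"
```

```text
t 0.1 pos [ 0.1388 -0.5574  0.207 ] toolx yaw -76.03 zaxis [-0.      0.0016 -1.    ] F [-0.49  0.21  0.46] op 1.0045810342111243
[ 0.139 -0.557  0.25 ] -> [-0.0004 -0.0003 -0.043 ]
[ 0.6023 -0.1019  0.25  ] -> [-0.3302 -0.5597 -0.0423]
[ 0.6023 -0.1019  0.093 ] -> [-0.3299 -0.5597  0.1147]
[0.3936 0.1136 0.25  ] -> [-0.5897 -0.4093 -0.042 ]
[ 0.41464209 -0.50669571  0.16      ] [ 0.40703607 -0.52422107  0.        ]
```

Emit:
apply_moves:
  series:
    - {"xyz":[0,0,-0.042],"delta_rot":[0,0,0]}
    - {"xyz":[-0.03,-0.05,-0.042],"delta_rot":[0,0,3]}
    - {"xyz":[-0.06,-0.1,-0.042],"delta_rot":[0,0,6.8]}
    - {"xyz":[-0.09,-0.15,-0.042],"delta_rot":[0,0,6.8]}
    - {"xyz":[-0.12,-0.2,-0.042],"delta_rot":[0,0,6.8]}
    - {"xyz":[-0.15,-0.25,-0.042],"delta_rot":[0,0,6.8]}
    - {"xyz":[-0.18,-0.3,-0.042],"delta_rot":[0,0,6.8]}
    - {"xyz":[-0.2,-0.34,-0.042],"delta_rot":[0,0,6.8]}
  fingers: 255

```text
time: 1.1
tool_pos: [0.4216, -0.2797, 0.2495]
tcp_rot: [-2.357, 2.077, 0.001]
contact_force: [-0.0, -1.2, -0.2]
opening: -0.001
```

```bash
python3 -c "
from t import *
rel(loc(.08,2,.25),loc(.08,2,.093))"
```

```text
t 1.1 pos [ 0.4216 -0.2797  0.2495] toolx yaw -82.77 zaxis [-2.e-04  5.e-04 -1.e+00] F [-0.05 -1.16 -0.21] op -0.0012297853910051202
[ 0.6023 -0.1019  0.25  ] -> [-0.1536 -0.2016 -0.0004]
[ 0.6023 -0.1019  0.093 ] -> [-0.1535 -0.2016  0.1566]
```

Emit:
apply_moves:
  series:
    - {"xyz":[-0.035,-0.048,0]}
    - {"xyz":[-0.07,-0.095,0]}
    - {"xyz":[-0.11,-0.145,0]}
    - {"xyz":[-0.145,-0.185,0]}
    - {"xyz":[-0.154,-0.202,0]}
    - {"xyz":[-0.154,-0.202,0]}
    - {"xyz":[-0.154,-0.202,0.04]}
    - {"xyz":[-0.154,-0.202,0.06]}

```text
$.series[0]: bad value
```

```bash
python3 -c "
from t import *
rel(loc(.08,2,.093),loc(0.0,2,.093))
for n in ('scene','top'):
    p,d=optics.grab_frame(n); x0,y0,x1,y1=(225,135,415,250) if n=='top' else (210,140,410,290)
    cv2.imwrite(f'pics/{n}1.png',cv2.resize(p[y0:y1,x0:x1,::-1],None,fx=3.9,fy=3.9,interpolation=cv2.INTER_CUBIC))"
```

```text
t 1.1 pos [ 0.4216 -0.2797  0.2495] toolx yaw -82.77 zaxis [-2.e-04  5.e-04 -1.e+00] F [-0.05 -1.16 -0.21] op -0.0012297853910051202
[ 0.6023 -0.1019  0.093 ] -> [-0.1535 -0.2016  0.1566]
[ 0.5229 -0.112   0.093 ] -> [-0.1536 -0.1216  0.1566]
```

View pics/scene1.png

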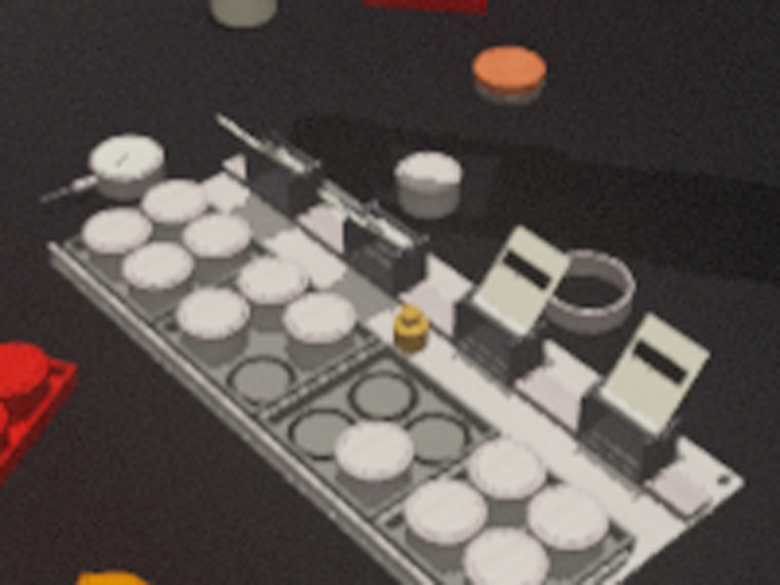

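View pics/top1.png

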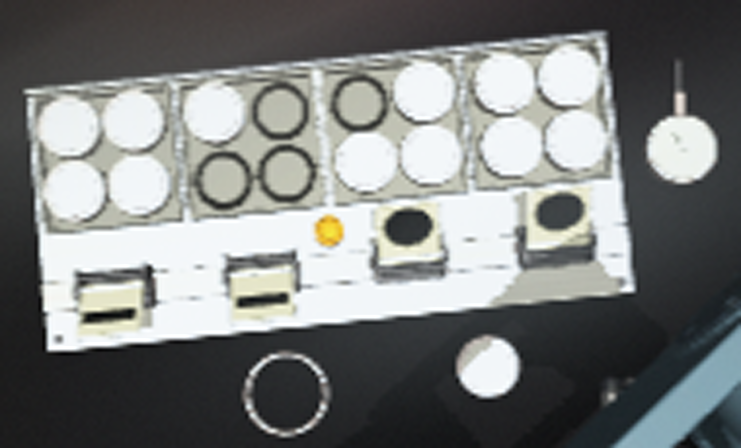

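The call was refused because each row needs delta_rot, so nothing moved. The pictures show the tags unchanged. I'm resending it with the rotations included.

Emit:
apply_moves:
  series:
    - {"xyz":[-0.035,-0.048,0],"delta_rot":[0,0,0]}
    - {"xyz":[-0.07,-0.095,0],"delta_rot":[0,0,0]}
    - {"xyz":[-0.11,-0.145,0],"delta_rot":[0,0,0]}
    - {"xyz":[-0.145,-0.185,0],"delta_rot":[0,0,0]}
    - {"xyz":[-0.154,-0.202,0],"delta_rot":[0,0,0]}
    - {"xyz":[-0.154,-0.202,0],"delta_rot":[0,0,0]}
    - {"xyz":[-0.154,-0.202,0.04],"delta_rot":[0,0,0]}
    - {"xyz":[-0.154,-0.202,0.06],"delta_rot":[0,0,0]}

```text
time: 2.2
tool_pos: [0.5996, -0.1052, 0.1876]
tcp_rot: [2.353, -2.079, -0.005]
contact_force: [-0.8, -1.0, -0.6]
opening: 0.005
```

```bash
cat > pic.py <<'E'
from t import *
import sys
for n in ('scene','top'):
    p,d=optics.grab_frame(n); x0,y0,x1,y1=(225,135,415,250) if n=='top' else (210,140,410,290)
    cv2.imwrite(f'pics/{n}{sys.argv[1]}.png',cv2.resize(p[y0:y1,x0:x1,::-1],None,fx=3.9,fy=3.9,interpolation=cv2.INTER_CUBIC))
E
python3 pic.py 2; python3 -c "
from t import *
rel(loc(.08,2,.093),loc(0.0,2,.093))"
```

```text
t 2.3 pos [ 0.5991 -0.1046  0.1868] toolx yaw -82.94 zaxis [-0.0056  0.0018 -1.    ] F [ 0.05  0.4  -0.63] op -0.0008663416972397313
[ 0.6023 -0.1019  0.093 ] -> [-0.002  -0.004   0.0938]
[ 0.5229 -0.112   0.093 ] -> [-0.0018  0.076   0.0942]
```

View pics/scene2.png

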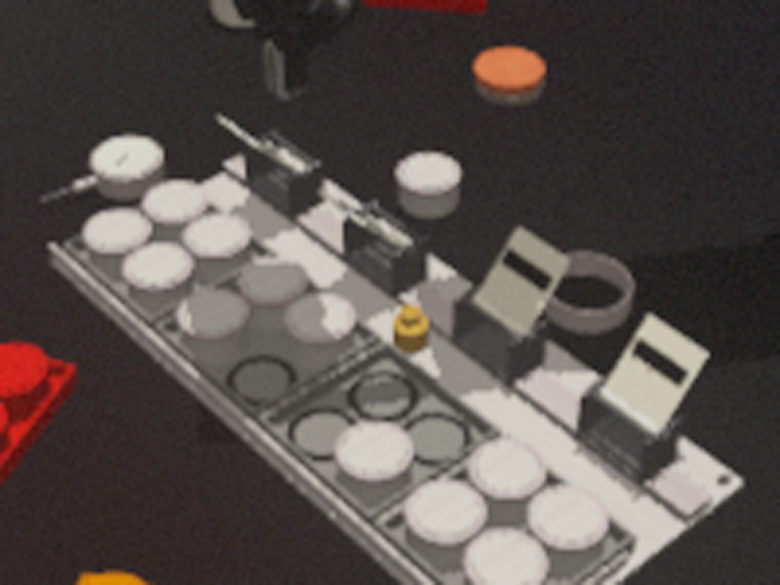

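Emit:
apply_moves:
  series:
    - {"xyz":[-0.002,-0.004,0.03],"delta_rot":[0,0,0]}
    - {"xyz":[-0.002,-0.004,0.06],"delta_rot":[0,0,0]}
    - {"xyz":[-0.002,-0.004,0.085],"delta_rot":[0,0,0]}
    - {"xyz":[-0.002,-0.004,0.094],"delta_rot":[0,0,0]}
    - {"xyz":[-0.002,-0.004,0.094],"delta_rot":[0,0,0]}

```text
time: 2.92
tool_pos: [0.6056, -0.1019, 0.0964]
tcp_rot: [-2.355, 2.079, -0.0]
contact_force: [0.3, -0.8, -0.8]
opening: -0.003
```

```bash
python3 pic.py 3; python3 -c "
from t import *
rel(loc(.08,2,.093),loc(0.0,2,.093))"
```

```text
t 3.025 pos [ 0.6064 -0.102   0.0975] toolx yaw -82.84 zaxis [ 2.3e-03 -9.0e-04 -1.0e+00] F [-0.28 -0.34 -0.26] op -0.0033815114006752623
[ 0.6023 -0.1019  0.093 ] -> [-0.0005  0.0041  0.0045]
[ 0.5229 -0.112   0.093 ] -> [-0.0005  0.0841  0.0043]
```

View pics/scene3.png

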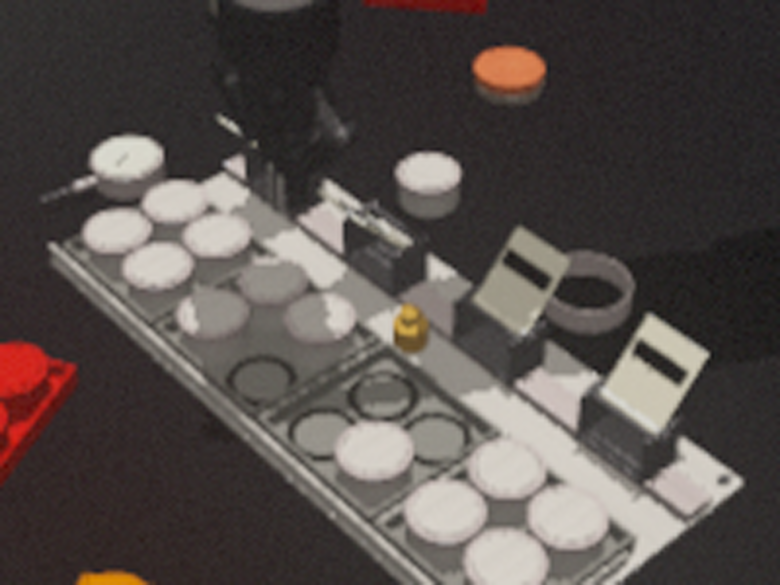

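```bash
python3 -c "
from t import *
m=optics.camera_model('scene')
s=env.get_state();P=s['tool_pos'].copy();P[2]-=.008
u,v=proj(m,P);print((u-210)*3.9,(v-140)*3.9)
for dy in(-.025,.025):
    q=c+Rz@[-.025,-.06+dy];u,v=proj(m,[*q,.095]);print((u-210)*3.9,(v-140)*3.9)
"
```

```text
285.752973361503 240.62182009120315
313.049288684007 191.4057405946874
358.89511629099457 225.23160264217097
```

View pics/top3.png

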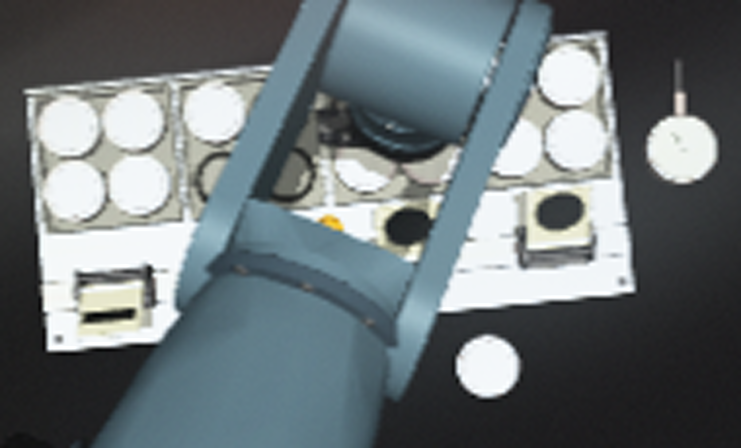

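```bash
python3 -c "
from t import *
im=cv2.imread('pics/scene3.png')[60:290,180:440]; im=(255*(im/255.)**.45).astype('uint8')
cv2.circle(im,(286-180,241-60),2,(0,0,255),-1)
cv2.imwrite('pics/z3.png',cv2.resize(im,None,fx=2.5,fy=2.5))"
```

```text
(no output)
```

View pics/z3.png

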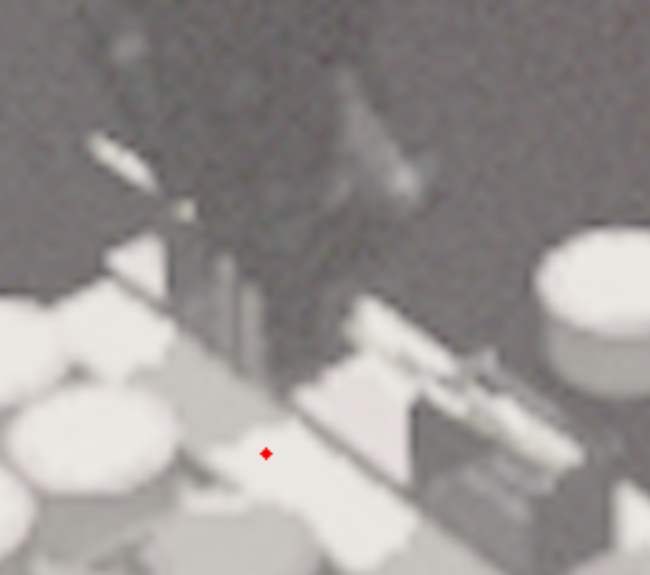

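```bash
python3 -c "
from t import *
m=optics.camera_model('scene')
s=env.get_state();print(s['time'],s['tool_pos'].round(4),s['dq'].round(3),s['joint_pos'].round(4))
p,d=optics.grab_frame('scene')
s=env.get_state();print(s['time'],s['tool_pos'].round(4),s['dq'].round(3))
np.save('d3.npy',d)
for vv in range(170,206,3):
    row=[]
    for uu in (274,277,280,283):
        r=ray(m,uu,vv); P=m['position']+r*d[vv,uu]; row.append(str(P.round(3)))
    print(vv,*row)
p,d=optics.grab_frame('wrist'); cv2.imwrite('pics/w3.png',p[:,:,::-1]); print(optics.camera_model('wrist'))
"
```

```text
3.025 [ 0.6064 -0.102   0.0975] [ 0.002 -0.005 -0.002  0.    -0.001 -0.001] [-0.3593  0.3809  1.5927 -0.      1.1656  1.0866]
3.075 [ 0.6064 -0.1019  0.0975] [ 0.001  0.002  0.003  0.001 -0.002  0.001]
170 [ 0.623 -0.11   0.195] [ 0.618 -0.103  0.197] [ 0.621 -0.084  0.21 ] [ 0.613 -0.082  0.208]
173 [ 0.624 -0.11   0.186] [ 0.619 -0.102  0.189] [ 0.62  -0.085  0.2  ] [ 0.613 -0.083  0.198]
176 [ 0.621 -0.116  0.172] [ 0.617 -0.107  0.176] [ 0.62  -0.086  0.19 ] [ 0.613 -0.084  0.189]
179 [ 0.549 -0.255  0.046] [ 0.618 -0.107  0.167] [ 0.617 -0.094  0.174] [ 0.614 -0.083  0.18 ]
182 [ 0.551 -0.253  0.037] [ 0.541 -0.253  0.033] [ 0.617 -0.094  0.165] [ 0.613 -0.085  0.169]
185 [ 0.551 -0.254  0.025] [ 0.54  -0.256  0.018] [ 0.616 -0.097  0.153] [ 0.61  -0.092  0.153]
188 [ 0.555 -0.248  0.019] [ 0.548 -0.242  0.02 ] [ 0.615 -0.099  0.141] [ 0.612 -0.089  0.147]
191 [ 0.553 -0.254  0.002] [ 0.548 -0.244  0.006] [ 0.617 -0.097  0.134] [ 0.61  -0.093  0.133]
194 [ 0.562 -0.238  0.005] [ 0.554 -0.234  0.004] [ 0.547 -0.227  0.006] [ 0.61  -0.094  0.123]
197 [ 0.569 -0.225  0.005] [ 0.562 -0.22   0.005] [ 0.554 -0.215  0.005] [ 0.547 -0.21   0.005]
200 [ 0.592 -0.183  0.033] [ 0.57  -0.206  0.007] [ 0.56  -0.206  0.002] [ 0.554 -0.197  0.006]
203 [ 0.596 -0.177  0.028] [ 0.584 -0.18   0.02 ] [ 0.567 -0.193  0.003] [ 0.56  -0.187  0.004]
{'fx': 282.1721536213258, 'fy': 282.1721536213258, 'cx': 318.6371735835585, 'cy': 193.53552362091355, 'position': array([ 0.67262583, -0.09471291,  0.26450965]), 'orientation': array([-0.21658843,  0.1900086 , -1.43693477])}
```

View pics/w3.png

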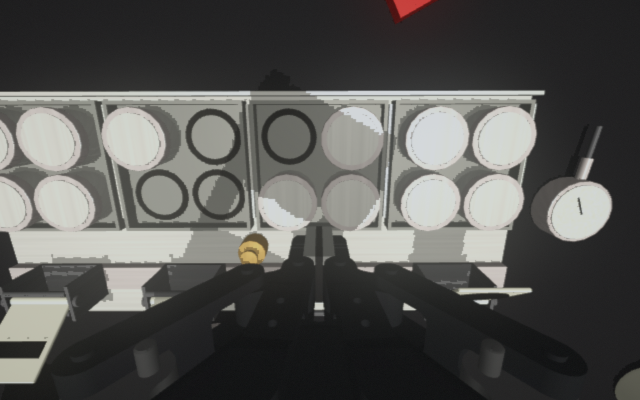

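```bash
python3 -c "
from t import *
m=optics.camera_model('scene'); d=np.load('d3.npy')
v,u=np.mgrid[150:230,250:330]
D=d[150:230,250:330]
r=np.stack([(u-m['cx'])/m['fx'],-(v-m['cy'])/m['fy'],-np.ones_like(D)],-1)
P=m['position']+R.from_rotvec(m['orientation']).apply((r*D[...,None]).reshape(-1,3))
k=(np.hypot(P[:,0]-.606,P[:,1]+.102)<.045)&(P[:,2]>.06)&(D.ravel()>0)
uu,vv=u.ravel()[k],v.ravel()[k];Q=P[k]
for row in range(184,206):
    s=vv==row
    if s.any(): print(row,uu[s].min(),uu[s].max(),Q[s].min(0).round(3),Q[s].max(0).round(3))
m=optics.camera_model('wrist')
for P0 in ([.6064,-.102,.0895],[.6064,-.102,.115]): print(proj(m,P0))
"
```

```text
184 278 290 [ 0.601 -0.106  0.151] [ 0.617 -0.058  0.181]
185 278 288 [ 0.61  -0.111  0.143] [ 0.616 -0.065  0.172]
186 278 288 [ 0.598 -0.11   0.141] [ 0.616 -0.073  0.163]
187 278 288 [ 0.599 -0.115  0.134] [ 0.617 -0.085  0.152]
188 278 288 [ 0.598 -0.113  0.132] [ 0.616 -0.086  0.148]
189 279 288 [ 0.599 -0.104  0.135] [ 0.617 -0.084  0.147]
190 279 288 [ 0.597 -0.102  0.133] [ 0.617 -0.086  0.141]
191 279 288 [ 0.598 -0.104  0.129] [ 0.617 -0.087  0.138]
192 279 288 [ 0.596 -0.099  0.125] [ 0.619 -0.086  0.134]
193 279 287 [ 0.597 -0.104  0.12 ] [ 0.617 -0.088  0.13 ]
194 281 285 [ 0.604 -0.096  0.12 ] [ 0.615 -0.087  0.128]
195 282 283 [ 0.612 -0.092  0.121] [ 0.615 -0.092  0.123]
(np.float64(316.8914292192557), np.float64(221.82848029851448))
(np.float64(316.6588326922389), np.float64(237.73752673218596))
```

```bash
python3 -c "
from t import *
m=optics.camera_model('wrist')
p,d=optics.grab_frame('wrist'); 
for z in (.0895,.1,.11,.12):
  print(z,[np.round(proj(m,[x,-.102,z]),1) for x in (.596,.607,.6175)])
v,u=np.mgrid[215:300:4,300:340:3]
for a in range(210,300,4):
  o=[]
  for b in (305,311,318,325,331):
    P=m['position']+ray(m,b,a)*d[a,b]; o.append(str(P.round(3)))
  print(a,*o)
print(env.get_state()['time'])
"
```

```text
0.0895 [array([315. , 236.3]), array([317., 221.]), array([319. , 205.9])]
0.1 [array([314.8, 243. ]), array([316.9, 226.9]), array([319. , 211.1])]
0.11 [array([314.6, 250.2]), array([316.8, 233.3]), array([319.1, 216.6])]
0.12 [array([314.3, 258.3]), array([316.7, 240.5]), array([319.1, 222.9])]
210 [ 0.597 -0.093  0.04 ] [ 0.597 -0.098  0.037] [ 0.589 -0.105  0.011] [ 0.598 -0.11   0.038] [ 0.6   -0.115  0.04 ]
214 [ 0.593 -0.093  0.039] [ 0.593 -0.098  0.038] [ 0.584 -0.105  0.01 ] [ 0.595 -0.11   0.038] [ 0.596 -0.115  0.041]
218 [ 0.589 -0.094  0.039] [ 0.59  -0.099  0.039] [ 0.58  -0.106  0.01 ] [ 0.581 -0.113  0.01 ] [ 0.592 -0.116  0.039]
222 [ 0.586 -0.094  0.039] [ 0.575 -0.1    0.01 ] [ 0.576 -0.106  0.01 ] [ 0.577 -0.113  0.011] [ 0.589 -0.116  0.039]
226 [ 0.575 -0.094  0.02 ] [ 0.618 -0.098  0.127] [ 0.618 -0.101  0.126] [ 0.618 -0.105  0.125] [ 0.619 -0.108  0.126]
230 [ 0.572 -0.095  0.024] [ 0.617 -0.098  0.131] [ 0.618 -0.101  0.132] [ 0.619 -0.105  0.132] [ 0.619 -0.108  0.131]
234 [ 0.617 -0.095  0.137] [ 0.618 -0.098  0.138] [ 0.618 -0.101  0.137] [ 0.619 -0.105
[... 1241 characters left out ...]
 0.177] [ 0.617 -0.099  0.174] [ 0.608 -0.103  0.159] [ 0.616 -0.104  0.171] [ 0.619 -0.106  0.177]
282 [ 0.619 -0.097  0.18 ] [ 0.616 -0.099  0.175] [ 0.606 -0.103  0.16 ] [ 0.613 -0.105  0.17 ] [ 0.619 -0.106  0.179]
286 [ 0.623 -0.097  0.19 ] [ 0.61  -0.1    0.168] [ 0.604 -0.103  0.159] [ 0.611 -0.105  0.169] [ 0.623 -0.105  0.187]
290 [ 0.622 -0.097  0.19 ] [ 0.609 -0.1    0.17 ] [ 0.602 -0.103  0.159] [ 0.609 -0.105  0.169] [ 0.621 -0.105  0.187]
294 [ 0.621 -0.097  0.19 ] [ 0.607 -0.1    0.17 ] [ 0.6   -0.104  0.16 ] [ 0.608 -0.105  0.17 ] [ 0.621 -0.105  0.188]
298 [ 0.619 -0.097  0.189] [ 0.605 -0.1    0.17 ] [ 0.599 -0.104  0.16 ] [ 0.606 -0.106  0.17 ] [ 0.619 -0.105  0.188]
3.175
```

Emit:
apply_moves:
  series:
    - {"xyz":[0,0.004,0.015],"delta_rot":[0,0,0]}
    - {"xyz":[0,0.004,0.03],"delta_rot":[0,0,0]}
    - {"xyz":[0,0.004,0.035],"delta_rot":[0,0,0]}
    - {"xyz":[0,0.004,0.035],"delta_rot":[0,0,0]}

```text
time: 3.68
tool_pos: [0.6009, -0.1016, 0.0598]
tcp_rot: [2.356, -2.078, -0.003]
contact_force: [-0.7, -0.3, 0.2]
opening: 0.002
```

```bash
cat > tip.py <<'E'
from t import *
s=env.get_state(); T=s['tool_pos']; print(s['time'],T.round(4),s['contact_force'].round(2))
for n in ('scene','wrist'):
    m=optics.camera_model(n); p,D=optics.grab_frame(n)
    v,u=np.mgrid[0:400,0:640]
    r=np.stack([(u-m['cx'])/m['fx'],-(v-m['cy'])/m['fy'],-np.ones_like(D)],-1)
    P=m['position']+R.from_rotvec(m['orientation']).apply((r*D[...,None]).reshape(-1,3))
    k=(np.hypot(P[:,0]-T[0],P[:,1]-T[1])<.022)&(P[:,2]>.05)&(D.ravel()>0)&(P[:,2]<T[2]+.06)
    Q=P[k]; z=np.percentile(Q[:,2],1); b=Q[Q[:,2]<z+.02]
    print(n,len(Q),"tip z",np.round(np.percentile(Q[:,2],[0,1,3]),4),"xy ext",np.percentile(b,3,axis=0).round(3),np.percentile(b,97,axis=0).round(3))
    x0,y0,x1,y1=(210,140,410,290) if n=='scene' else (0,0,640,400)
    f=3.9 if n=='scene' else 1
    im=cv2.resize(p[y0:y1,x0:x1,::-1],None,fx=f,fy=f,interpolation=cv2.INTER_CUBIC)
    import sys; cv2.imwrite(f'pics/{n}_{sys.argv[1]}.png',(255*(im/255.)**.6).astype('uint8'))
E
python3 tip.py 4; python3 -c "
from t import *
rel(loc(.08,2,.06),loc(0.0,2,.06))"
```

```text
3.675 [ 0.6009 -0.1016  0.0598] [-0.69 -0.29  0.16]
scene 85 tip z [0.0824 0.0838 0.0848] xy ext [ 0.594 -0.105  0.084] [ 0.612 -0.085  0.103]
wrist 1341 tip z [0.0871 0.0892 0.0908] xy ext [ 0.607 -0.115  0.09 ] [ 0.614 -0.09   0.109]
t 3.775 pos [ 0.6017 -0.1019  0.0609] toolx yaw -82.83 zaxis [ 2.e-04 -1.e-04 -1.e+00] F [ 0.34  0.03 -0.13] op 0.006886570421780801
[ 0.6023 -0.1019  0.06  ] -> [ 0.0001 -0.0006  0.0009]
[ 0.5229 -0.112   0.06  ] -> [0.0001 0.0794 0.0009]
```

View pics/scene_4.png

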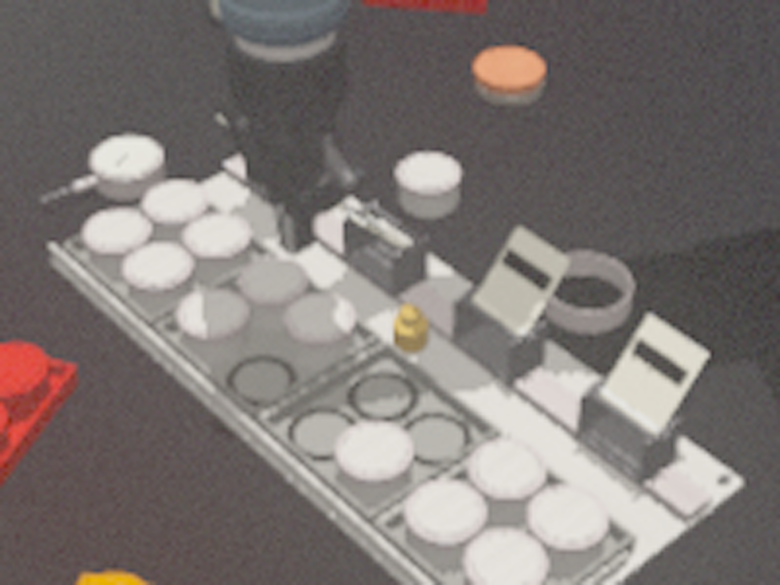

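Emit:
apply_moves:
  series:
    - {"xyz":[0,0.01,0.001],"delta_rot":[0,0,0]}
    - {"xyz":[0,0.02,0.001],"delta_rot":[0,0,0]}
    - {"xyz":[0,0.03,0.001],"delta_rot":[0,0,0]}
    - {"xyz":[0,0.04,0.001],"delta_rot":[0,0,0]}
    - {"xyz":[0,0.05,0.001],"delta_rot":[0,0,0]}
    - {"xyz":[0,0.06,0.001],"delta_rot":[0,0,0]}
    - {"xyz":[0,0.07,0.001],"delta_rot":[0,0,0]}
    - {"xyz":[0,0.08,0.001],"delta_rot":[0,0,0]}

```text
time: 4.78
tool_pos: [0.5214, -0.1119, 0.0598]
tcp_rot: [2.356, -2.078, -0.0]
contact_force: [-0.2, -0.1, 0.9]
opening: -0.004
```

```bash
python3 tip.py 5
```

```text
4.775 [ 0.5214 -0.1119  0.0598] [-0.17 -0.15  0.91]
scene 216 tip z [0.0504 0.0506 0.0513] xy ext [ 0.512 -0.13   0.051] [ 0.531 -0.092  0.069]
wrist 3269 tip z [0.05   0.0509 0.0523] xy ext [ 0.514 -0.133  0.051] [ 0.533 -0.092  0.068]
```

View pics/scene_5.png

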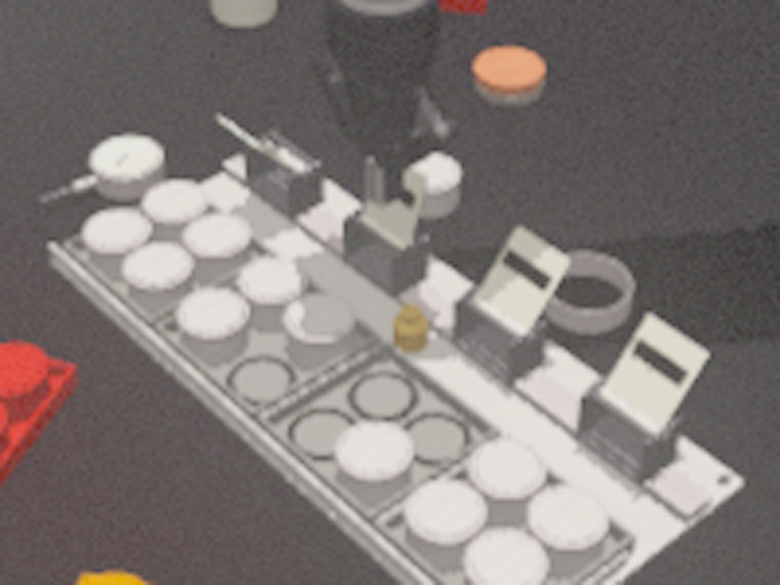

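View pics/wrist_5.png

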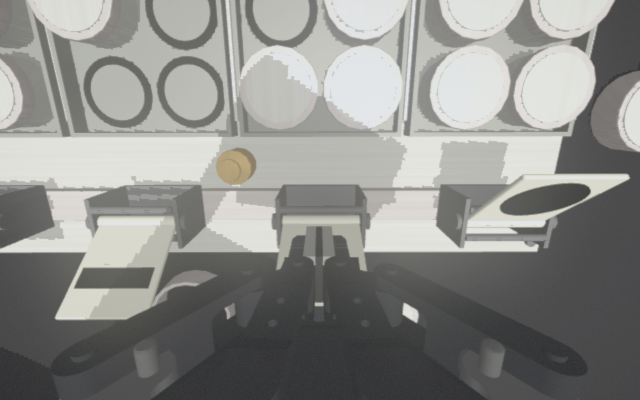

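Emit:
apply_moves:
  series:
    - {"xyz":[0,0,-0.04],"delta_rot":[0,0,0]}
    - {"xyz":[0,0,-0.09],"delta_rot":[0,0,0]}
    - {"xyz":[0,0.01,-0.12],"delta_rot":[0,0,0]}
    - {"xyz":[-0.05,0.03,-0.12],"delta_rot":[0,0,0]}
    - {"xyz":[-0.1,0.05,-0.12],"delta_rot":[0,0,0]}
    - {"xyz":[-0.15,0.07,-0.12],"delta_rot":[0,0,0]}
    - {"xyz":[-0.2,0.09,-0.12],"delta_rot":[0,0,0]}
    - {"xyz":[-0.24,0.09,-0.12],"delta_rot":[0,0,0]}

```text
time: 5.88
tool_pos: [0.4015, 0.1166, 0.18]
tcp_rot: [-2.356, 2.077, -0.001]
contact_force: [1.1, -0.4, 0.2]
opening: -0.001
```

```bash
python3 tip.py 6;python3 -c "
from t import *
rel(loc(-.09,0,.06),loc(0.0,0,.06))"
```

```text
5.875 [0.4015 0.1166 0.18  ] [ 1.13 -0.36  0.17]
scene 148 tip z [0.202  0.2052 0.2071] xy ext [0.396 0.106 0.206] [0.413 0.132 0.224]
wrist 1357 tip z [0.2076 0.2089 0.2103] xy ext [0.407 0.107 0.21 ] [0.414 0.132 0.228]
t 5.975 pos [0.402  0.118  0.1801] toolx yaw -82.59 zaxis [ 8.0e-04  1.1e-03 -1.0e+00] F [-1.2  -1.06 -0.53] op -0.0019834754239450476
[0.4036 0.1149 0.06  ] -> [ 0.0034 -0.001   0.1201]
[0.4929 0.1261 0.06  ] -> [ 0.0037 -0.091   0.1202]
```

View pics/scene_6.png

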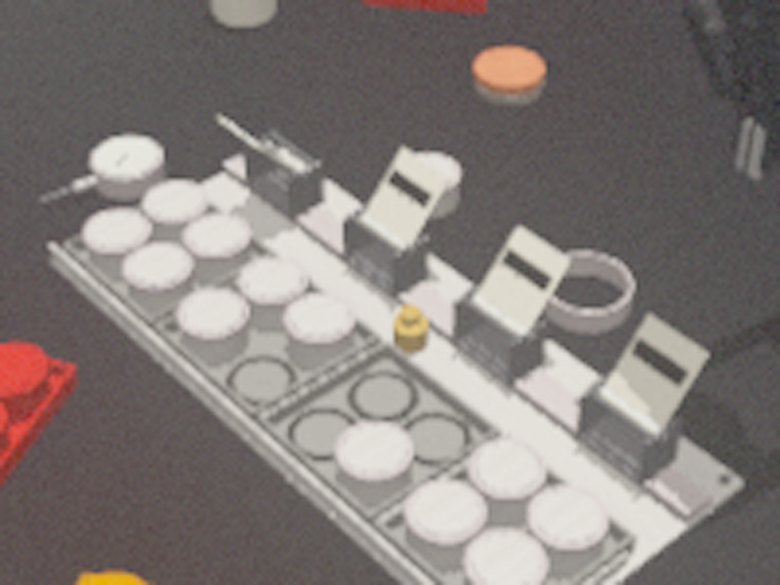

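View pics/wrist_6.png

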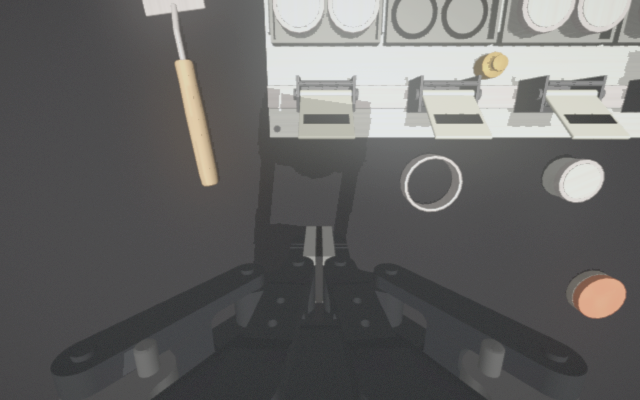

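Emit:
apply_moves:
  series:
    - {"xyz":[0.003,0,0.04],"delta_rot":[0,0,0]}
    - {"xyz":[0.003,0,0.08],"delta_rot":[0,0,0]}
    - {"xyz":[0.003,0,0.11],"delta_rot":[0,0,0]}
    - {"xyz":[0.003,0,0.12],"delta_rot":[0,0,0]}
    - {"xyz":[0.003,0,0.12],"delta_rot":[0,0,0]}

```text
time: 6.6
tool_pos: [0.4034, 0.1117, 0.0598]
tcp_rot: [2.355, -2.078, -0.001]
contact_force: [-0.2, -0.0, 1.0]
opening: -0.003
```

```bash
python3 tip.py 7;python3 -c "
from t import *
rel(loc(-.09,0,.06),loc(0.0,0,.06))"
```

```text
6.6 [0.4034 0.1117 0.0598] [-0.17 -0.05  1.04]
scene 112 tip z [0.083  0.0843 0.0851] xy ext [0.398 0.102 0.085] [0.416 0.128 0.104]
wrist 1340 tip z [0.0878 0.0894 0.0908] xy ext [0.41  0.099 0.09 ] [0.417 0.124 0.109]
t 6.7 pos [0.4044 0.1119 0.061 ] toolx yaw -82.84 zaxis [ 2.1e-03 -1.0e-04 -1.0e+00] F [-0.49  0.66  0.4 ] op 0.0063079618261078114
[0.4036 0.1149 0.06  ] -> [-0.0031  0.0005  0.0009]
[0.4929 0.1261 0.06  ] -> [-0.0031 -0.0895  0.0011]
```

View pics/wrist_7.png

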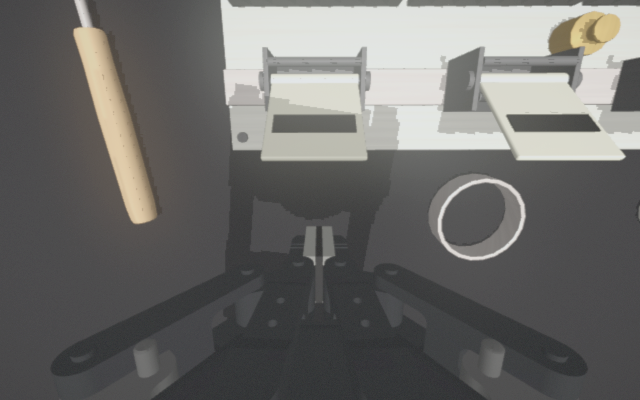

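Emit:
apply_moves:
  series:
    - {"xyz":[-0.001,-0.015,0.001],"delta_rot":[0,0,0]}
    - {"xyz":[-0.001,-0.03,0.001],"delta_rot":[0,0,0]}
    - {"xyz":[-0.001,-0.04,0.001],"delta_rot":[0,0,0]}
    - {"xyz":[-0.001,-0.05,0.001],"delta_rot":[0,0,0]}
    - {"xyz":[-0.001,-0.06,0.001],"delta_rot":[0,0,0]}
    - {"xyz":[-0.001,-0.07,0.001],"delta_rot":[0,0,0]}
    - {"xyz":[-0.001,-0.08,0.001],"delta_rot":[0,0,0]}
    - {"xyz":[-0.001,-0.091,0.001],"delta_rot":[0,0,0]}

```text
time: 7.7
tool_pos: [0.494, 0.1245, 0.0588]
tcp_rot: [2.356, -2.078, -0.0]
contact_force: [0.2, 0.4, 0.4]
opening: 0.001
```

```bash
python3 tip.py 8;python3 -c "
from t import *
rel(loc(-.09,0,.06),loc(0.0,0,.06))"
```

```text
7.7 [0.494  0.1245 0.0588] [0.18 0.44 0.37]
scene 211 tip z [0.0501 0.0502 0.0511] xy ext [0.478 0.105 0.05 ] [0.503 0.145 0.068]
wrist 2295 tip z [0.0531 0.0539 0.0545] xy ext [0.482 0.104 0.054] [0.502 0.145 0.072]
t 7.8 pos [0.4948 0.1245 0.059 ] toolx yaw -82.84 zaxis [ 0.0013  0.     -1.    ] F [ 0.27  0.26 -0.37] op 0.002542658983168694
[0.4036 0.1149 0.06  ] -> [-0.0018  0.0917 -0.0011]
[0.4929 0.1261 0.06  ] -> [-0.0019  0.0017 -0.001 ]
```

View pics/scene_8.png

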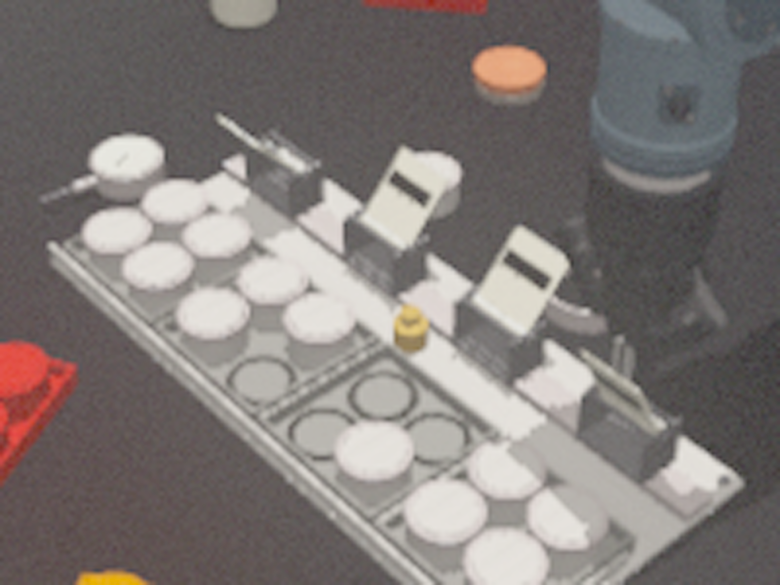

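Tag 1 has fallen towards its tray. Next I lift straight up and back off.

Emit:
apply_moves:
  series:
    - {"xyz":[0,0.003,-0.04],"delta_rot":[0,0,0]}
    - {"xyz":[0,0.006,-0.09],"delta_rot":[0,0,0]}
    - {"xyz":[0,0.03,-0.14],"delta_rot":[0,0,0]}
    - {"xyz":[0,0.06,-0.16],"delta_rot":[0,0,0]}
    - {"xyz":[0,0.1,-0.16],"delta_rot":[0,0,0]}
    - {"xyz":[0,0.1,-0.16],"delta_rot":[0,0,0]}
    - {"xyz":[0,0.1,-0.16],"delta_rot":[0,0,0]}

```text
time: 8.68
tool_pos: [0.3946, 0.1119, 0.219]
tcp_rot: [-2.355, 2.078, -0.001]
contact_force: [0.3, 0.7, 0.4]
opening: -0.0
```

```bash
python3 tip.py 9; python3 pic.py 9
```

```text
8.675 [0.3946 0.1119 0.219 ] [0.31 0.72 0.35]
scene 160 tip z [0.243  0.2441 0.2447] xy ext [0.388 0.102 0.244] [0.406 0.128 0.264]
wrist 1371 tip z [0.2467 0.2477 0.2494] xy ext [0.401 0.099 0.248] [0.407 0.124 0.267]
```

View pics/scene_9.png

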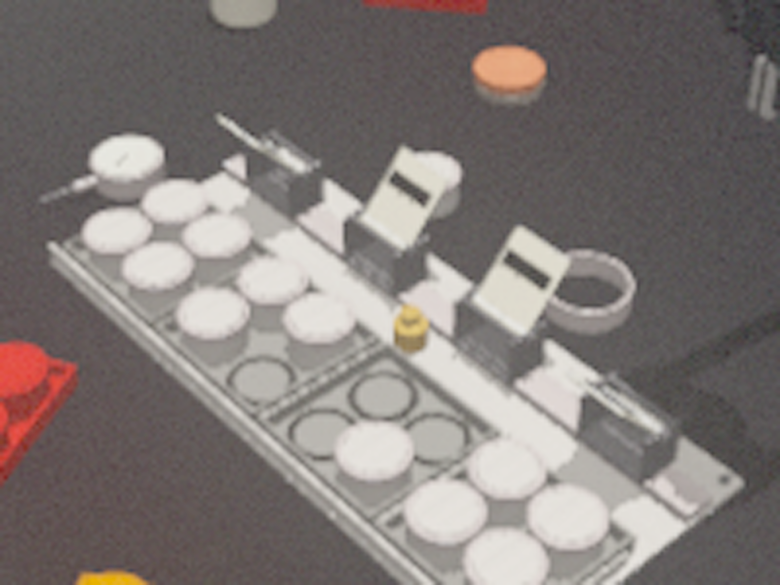

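View pics/wrist_9.png

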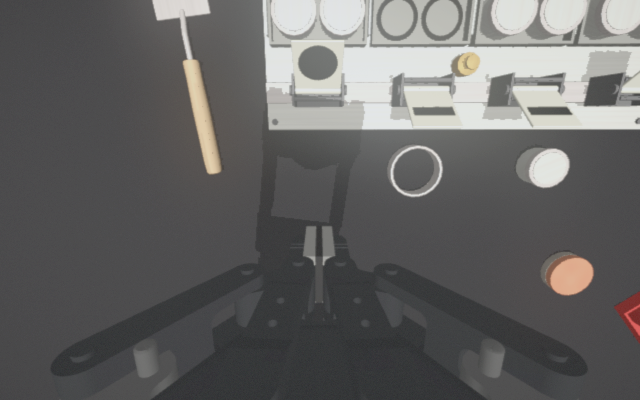

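View pics/top9.png

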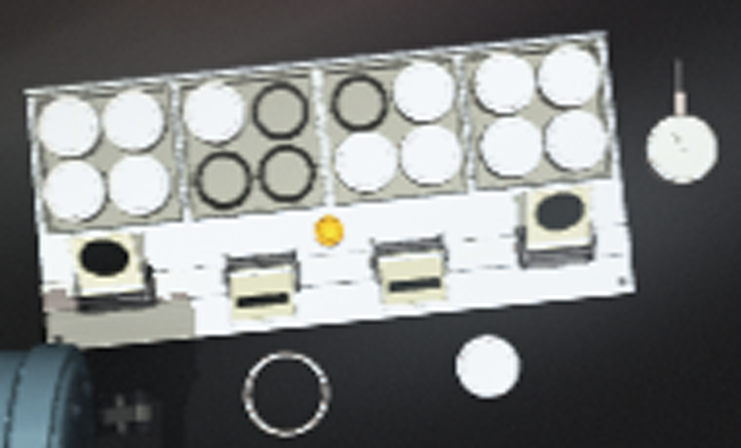

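All four tags read correctly: disc, bar, bar, disc from left to right. The discs are in front of the two full trays, nothing else has moved, and the arm is clear.

```bash
python3 -c "
from plant import env; env.job_done(); print(env.get_state()['time'])"
```

```text
the job is handed in; nothing more can be done
the job is handed in; nothing more can be done
```

I flipped the two wrong tags and handed the job in; the last check was at about 8.8 s on the robot clock. The hand-in gives no verdict, so the result below rests on my own checks.

- **Left end tag (full tray):** it showed the bar, so I pushed it back towards its tray.
- **Third tag from the left (three tins):** it showed the disc, so I pushed it forward.
- **Other two tags:** they were already right and I did not touch them.

**Last checks:** the top view shows disc, bar, bar, disc from left to right, and the scene and wrist views agree where they show the tags. The left end tag and the two middle ones lie on their stops, the right end tag looks unchanged, and the trays and loose things in view look unmoved. I compared those by eye and did not measure their positions. The measured force at the end of each push was within noise (about 1 N), with no reading taken during the push itself. At the end the fingers stood clear at about 0.24 m height.

**Disagreements:**
- **Fingertip height:** the scene and wrist depth both put the closed fingertips about 25 mm above the reported TCP, while the text says 8 mm below it. I set the push height from the cameras, and both tags fell as expected.
- **TCP reading:** the reported position wandered 3 to 5 mm around the commanded one.
- **Refused call:** one move call was refused because it lacked `delta_rot`; nothing moved.

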